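# Unlatch the returns cage and swing its gate open

## Robot

A 6-joint arm with a two-finger parallel gripper is mounted at the origin on the work surface. World frame = base frame: x ahead of the robot, y to its left, z up, the work surface at z = 0. Lengths are in mm, angles in rad, forces in N, time in s.
With the tool pointing down it reaches from about 250 to 775 mm from the base axis. Payload 4 kg.
Tool frame: the origin (TCP) lies at the very end of the fingers, on their centre line; the grasp point (between the pads) lies 19 mm behind it; z points along the fingers, y is the line along which they close (so a half turn about z gives the same grasp; the last joint's range is limited). The gripper opens to 94 mm and grips with 3 to 60 N. Pads are 16 mm wide; open, the fingers measure 119 mm over their backs; the gripper's body (75 mm by 177 mm) begins 78 mm behind the grasp point.
Start: joints at [1.181, 0.087, 1.371, -0, 1.684, -0.103], TCP at [155.596, 527.551, 205.506] pointing down, gripper open.
Joint ranges: [-3.1, 3.1], [-0.76, 2.03], [0.27, 2.55], [-1.08, 4.22], [0.17, 2.65], [-2.57, 2.57]. Speed limits (rad/s): [2.79, 2.79, 3.14, 3.14, 3.14, 3.14].

## Interface

Orientations are given as a unit quaternion [x, y, z, w].
In Python, from bench import * gives the robot as it stands. The module is installed in compiled form; this text tells all that it offers.
- The arm moves only by the shell command python3 -m handwheel 'ROWS' [OPENING] [FORCE]. ROWS is JSON, a list of rows, each an object of numbers: "tx", "ty", "tz": the shift along the world's x, y, z in m; "turn": the turn about the world's z in rad. In form: [{"tx": .., "ty": .., "tz": .., "turn": ..}, ...]. A call has exactly 8 rows; each row is the pose to reach, as a shift and turn from the pose commanded when the call began; what a row does not reach only later rows make up. A row lasts 1/12 s, in which the tool goes at most 41.7 mm and 7.16 degrees, less where a joint would pass 70% of its speed; a pose out of reach is approached as far as the arm can. A call with a gripper value outside its range is refused whole. OPENING is the finger opening in m, from 0 to 0.094, set as the call begins (- or left out, the last holds). The fingers move at their own pace and stop on an object; FORCE is the grip in N (left out, the last holds). Time passes only in rows, so rows that repeat a pose let the fingers close, or fill a call up. It gives the time, the measured TCP pose, the force, the opening and the grip force at its end, in the units of the state.
- get_obs(): the state, without advancing time (a new reading comes with each control period).
- camera(name): name is "scene" or "top" or "wrist"; returns the picture (400x640x3 uint8, blue, green, red); there is no depth.
- calibration(name): a dict with "camera_matrix" (3x3 intrinsics, pixels), "world_from_camera" (4x4, takes a point from camera to world coordinates); the wrist camera has in their place "tool_from_camera" (4x4, takes a point from camera to tool coordinates, whose origin is the TCP and whose axes are the flange's). Camera axes: x right, y down, z forward; pixel columns grow to the right and rows downward; lengths in mm; the calibration is good to about 2 mm. A picture is of the moment at which its call begins: read the wrist's pose just before it. calibration takes no time and is no camera call.
- finish_job(): hands the job in; it is judged then, once.
Trained networks look in the newest picture that a camera, given by its name, has taken for a name from the list of things; names that differ only in an ending like _2 or _b are one class to them, and where a whole thing is asked for, a point or a joint stands for the part that bears it (a point fixed in the world has none). Each returns a list of dicts, best first, with "confidence" (0 to 1); they miss things now and then, are a little off and sometimes report something else, mostly with a low value. They report only what shows in the picture. A call takes as long as a camera call.
- spot_in(camera, thing): "rect" ([centre column, centre row, width, height] in pixels, round what is visible of it).
- masks_of(camera, thing): "pixels" (400x640 bool, what is visible of it) and "rect" ([centre column, centre row, width, height] in pixels, round what is visible of it).
- mark_of(camera, thing): "centre" ([row, column] in pixels: a listed point, or the origin of a listed thing).
The state is a dict: "t": time; "qpos": joint angles; "qd": joint speeds; "tau": joint torques, N m; "eef_pos": TCP position; "eef_rot": TCP orientation; "contact_force": force on the tool from outside, world axes, zero at the start; "torque": the same for the moment, N m; "gripper_width": finger opening in mm; "grasp_force": force on a finger pad.
Only numpy, scipy, OpenCV 4.12 (cv2) and the standard library are available. Lean on these libraries where they do the work, as an engineer would, in place of code of your own. Each camera call takes 0.05 s, during which the arm holds its last target. There are 200 camera calls.

## Task

Open the wire returns cage so that its files can be unloaded. Its catch is hooked over the latch bar, so ease the gate home by feel until the bar can rise past the hook, and lift the bar clear without straining it on the catch. Then swing the gate wide open, about square to the cage front, let the bar down to its rest and let go, leaving the files and desk things as they stand.

Things in the scene. Friction and masses are not known exactly. Their poses are not given: they have to be found in the camera images.
- cage: Grey steel wire-mesh returns cage, open on top, 300 wide (y), 250 deep (x), 225 high, floor 20 above the table. Origin under the middle of its front face; +x points into the cage, +y towards the hinge post, z up. The gate fills its front (-x side). A hooked steel catch on its right post (y = -0.140) holds the latch bar, with back wall, floor, front lip and a nib on the lip leaning over the bar.
- catch_post (a point): Front face of the right post at the bar's height. The catch's depth there is hand-set, unmeasured. As found, the bar has 2.5 to 13.5 to go inward to the stiff back wall (0.7 of that at the knob): find it by feel; over 8 N bends the catch. Lip to wall 20.3, bar 6, nib 12.5 deep: the bar lifts past only within 1.8 of the wall. Nib 10.5 to 15 above the bar's resting midline.
- gate_hinge (a point): Point on the gate's vertical hinge axis (left post, cage x = 0, y = 0.128) at the height of the latch bar, 195 above the table.
- gate (a joint): Gate angle, rad: 0 as found (shut), grows as the free edge swings out of the cage front, clockwise from above; ends at 1.7; slightly negative when pressed home. Gate 250 wide, 16 thick, from 30 to 222 above the table; stiff hinge (about 0.12 N m): stays where it is left.
- latch_bar: Flat steel gravity bar, 6 thick, 18 high (12 at the tip), before the gate's upper part, 0.2 to 0.3 kg. Origin on its pivot bolt on the gate (cage x = -0.0215, y = 0.073 when shut), 195 high; it runs along its own -y to the tip at -0.229, which lies in the catch. Its x is square to the gate, into the cage when shut. A guide staple on the gate bounds its travel.
- thumb_knob (a point): Middle of the thumb knob: plain round dark steel peg, 18 diameter, 40 long, standing level and square out from the bar's front. The point is 22 before the bar's front face, 18 from the knob's end, 130 from the bar's pivot, 185 along the gate from the hinge axis and 46.5 before it; 195 high at rest. Free to be gripped from above, fingers closing along the gate.
- latch (a joint): Tilt of the bar on the gate, rad: 0 at rest (level), grows as the tip is lifted; clear of the hook from 0.105; the staple stops it at 0.17 (knob up 13.6 and 22 mm). Falls back by its own weight.
- binder_a: Blue A5 ring binder standing in the cage, 55 x 160 x 195 high. Origin at the foot of its spine, the side facing the gate. Leave alone.
- binder_b: White A5 ring binder standing in the cage beside the blue one, 40 x 160 x 195 high. Origin at the foot of its spine, the side facing the gate. Leave alone.
- card_box: Cardboard index-card box lying in the cage, 165 x 105 x 60 high. Origin at the foot of its end facing the gate. Leave alone.
- ink_pad: Flat black ink pad on the table before the cage, 75 x 115 x 15 high; the gate passes above it. Origin under its centre. Leave alone.
- stapler: Black desk stapler, 140 x 34 x 52 high, left on the table. Origin under its centre. Leave alone.
- punch: Dark steel two-hole punch, 110 x 125 x 70 high, right on the table. Origin under its centre. Leave alone.
- date_stamp: Dark wooden hand stamp standing upright, 34 diameter, 94 high, right on the table. Origin under its centre. Leave alone.
- pen_cup: Empty dark steel pen cup, 76 diameter, 100 high, left on the table. Origin under its centre. Leave alone.

How it is judged (in metres and radians):
On the way, in this order (a step that is already met when the one before it is completed fails the run):
1. the latch bar is lifted clear of the hook while the gate is still shut (value of joint latch above 0.105 rad and value of joint gate below 0.04 rad), for 0.05 s.
2. the gate is swung wide open (value of joint gate above 1.3 rad), for 0.1 s.
At the end, for the whole second after the job is handed in: The gate stands open at 1.3 rad (75 degrees) or more and at rest, the latch bar is back down on its rest (within 0.02 rad), and no file or desk thing has been moved by more than 30 mm or tipped over (value of joint gate above 1.3 rad and value of joint latch below 0.02 rad and velocity of joint gate between -0.05 and 0.05 rad/s); the robot touches nothing.
It fails at once if the latch bar is strained on the catch (more than 8 N between them) (contact force between latch_bar and cage above 8 N).
It fails at once if a file or a desk thing is moved by more than 30 mm or tipped by more than 0.4 rad (distance of any of binder_a, binder_b, card_box, ink_pad, stapler, punch, date_stamp, pen_cup from where it was at the start of the episode above 0.03 m or angle between any of binder_a, binder_b, card_box, ink_pad, stapler, punch, date_stamp, pen_cup's own z axis and vertical above 0.4 rad).
It also fails if it takes over 58 s, if anything falls off the work surface, if the arm or the gripper's body presses on something with over 40 N, if the wrist force passes 120 N, or if a joint passes its speed limit or range.

## Working session

There is one attempt and no reset: what is moved stays moved. The work goes in short steps, Python scripts to look and compute and a shell command to move; the robot and the scene stay as the last step left them, time stands still between calls to the robot, and variables do not carry over. Pictures are saved under pics/ and viewed, at most 10 in all, crops included, and the job is handed in when it is done.

```bash
mkdir -p pics
cat > h.py <<'E'
from bench import *
import numpy as np, cv2
def ray(cam,px):
    c=calibration(cam);K=np.array(c["camera_matrix"]);T=np.array(c["world_from_camera"])
    d=T[:3,:3]@np.linalg.solve(K,[px[0],px[1],1]);return T[:3,3],d
def onz(cam,px,z):
    o,d=ray(cam,px);return o+d*(z-o[2])/d[2]
def tri(rs):
    A=0;b=0
    for o,d in rs:
        d=d/np.linalg.norm(d);P=np.eye(3)-np.outer(d,d);A=A+P;b=b+P@o
    x=np.linalg.solve(A,b);return x
E
python3 - <<'E'
from h import *
o=get_obs();print({k:np.round(v,3) for k,v in o.items()})
for c in("scene","top"):
    im=camera(c);cv2.imwrite(f"pics/{c}1.png",im)
    for t in("thumb_knob","gate_hinge","catch_post","cage","latch_bar"):
        r=mark_of(c,t);print(c,t,[(np.round(q["centre"],1),round(q["confidence"],2)) for q in r[:2]])
        for q in r[:1]:
            z=0 if t=="cage" else 195
            print(onz(c,q["centre"][::-1],z).round(1))
E
```

```text
{'t': np.float64(0.0), 'qpos': array([ 1.181,  0.088,  1.372, -0.   ,  1.684, -0.103]), 'qd': array([ 0.002, -0.   , -0.   ,  0.001, -0.   ,  0.   ]), 'tau': array([ 1.0000e-03, -3.4017e+01, -3.0243e+01,  7.2000e-02,  3.3000e-02,
       -0.0000e+00]), 'eef_pos': array([155.391, 527.008, 204.319]), 'eef_rot': array([ 0.143,  0.99 , -0.001, -0.   ]), 'contact_force': array([-0.157,  0.725, -0.016]), 'torque': array([0.014, 0.022, 0.001]), 'grasp_force': np.float64(0.0), 'gripper_width': np.float64(94.152)}
scene thumb_knob [(array([188.3, 324.1]), 0.46)]
[589.3 -13.7 195. ]
scene gate_hinge [(array([179.7, 388.3]), 0.94)]
[672.4 162.5 195. ]
scene catch_post [(array([205.1, 310.3]), 0.91)]
[624.4 -87.  195. ]
scene cage [(array([234.6, 349.7]), 0.61), (array([241.6, 367. ]), 0.57)]
[639.5  49.9   0. ]
scene latch_bar [(array([177.4, 370. ]), 0.52), (array([265. , 191.3]), 0.22)]
[631.4 126.4 195. ]
top thumb_knob [(array([198.8, 327.9]), 0.56)]
[586.    2.9 195. ]
top gate_hinge [(array([179.1, 277.6]), 0.84)]
[660.7 177.1 195. ]
top catch_post [(array([189.3, 353.4]), 0.96)]
[618.  -86.6 195. ]
top cage [(array([199.1, 316.5]), 0.86)]
[631.5  45.1   0. ]
top latch_bar [(array([185.6, 293.8]), 0.77), (array([244.1, 434.5]), 0.29)]
[635.9 120.7 195. ]
```

Run:
```python
from h import *
for c in("scene","top"):
    im=cv2.imread(f"pics/{c}1.png");cv2.imwrite(f"pics/{c}1z.png",cv2.resize(im[120:320,200:480],(784,560),interpolation=cv2.INTER_CUBIC))
pts={}
S={"thumb_knob":((324.1,188.3),(327.9,198.8)),"hinge":((388.3,179.7),(277.6,179.1)),"catch":((310.3,205.1),(353.4,189.3)),"bar":((370,177.4),(293.8,185.6))}
for k,(a,b) in S.items():
    pts[k]=tri([ray("scene",a),ray("top",b)]);print(k,pts[k].round(1))
for c in("scene","top"): print(np.array(calibration(c)["world_from_camera"]).round(2))
```

```text
thumb_knob [584.5  -2.6 187.4]
hinge [662.7 176.5 182.5]
catch [619.8 -85.7 190.6]
bar [635.3 121.2 199.8]
[[ 5.90000e-01  5.30000e-01 -6.10000e-01  1.28573e+03]
 [ 8.10000e-01 -4.00000e-01  4.30000e-01 -5.15880e+02]
 [-1.00000e-02 -7.40000e-01 -6.70000e-01  9.21900e+02]
 [ 0.00000e+00  0.00000e+00  0.00000e+00  1.00000e+00]]
[[-2.00000e-02 -9.80000e-01  2.20000e-01  1.80410e+02]
 [-1.00000e+00  2.00000e-02 -0.00000e+00  1.88200e+01]
 [-0.00000e+00 -2.20000e-01 -9.80000e-01  1.92673e+03]
 [ 0.00000e+00  0.00000e+00  0.00000e+00  1.00000e+00]]
```

View pics/scene1z.png

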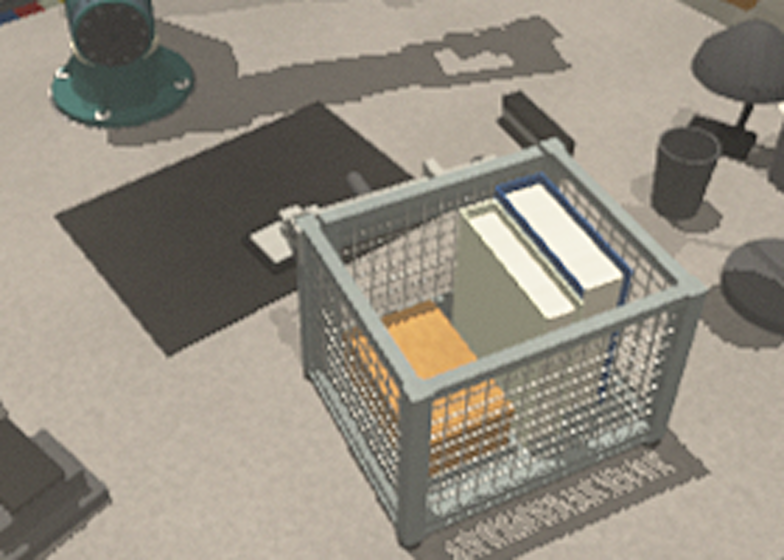

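View pics/top1z.png

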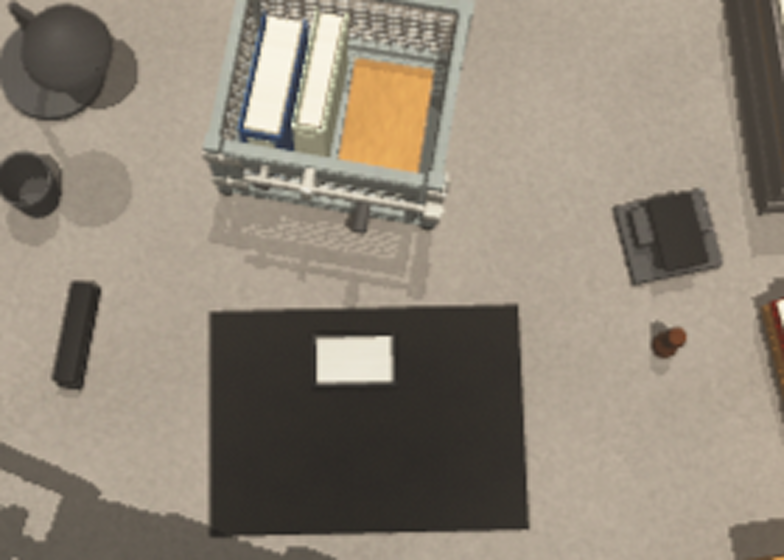

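View pics/scene1.png

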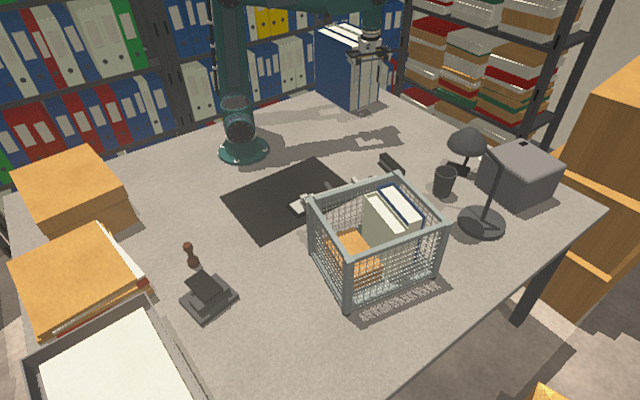

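Scene picture: knob near (324,188), latch block at the right post (~(300,203)). The top view agrees, with the cage yaw about -0.16. The area in front is free apart from the low pad. The knob should be near (586, 1), so I'm moving to a standoff above it.

```bash
python3 -m handwheel '[{"tx":0.020,"ty":-0.025,"tz":0.02,"turn":0.01},{"tx":0.044,"ty":-0.055,"tz":0.035,"turn":0.02},{"tx":0.068,"ty":-0.085,"tz":0.05,"turn":0.03},{"tx":0.092,"ty":-0.115,"tz":0.065,"turn":0.04},{"tx":0.116,"ty":-0.145,"tz":0.08,"turn":0.05},{"tx":0.140,"ty":-0.175,"tz":0.09,"turn":0.06},{"tx":0.165,"ty":-0.206,"tz":0.095,"turn":0.07},{"tx":0.190,"ty":-0.237,"tz":0.095,"turn":0.08}]' 0.06 30
python3 -m handwheel '[{"tx":0.025,"ty":-0.031,"tz":0,"turn":0.01},{"tx":0.050,"ty":-0.062,"tz":0,"turn":0.02},{"tx":0.075,"ty":-0.093,"tz":0,"turn":0.03},{"tx":0.1,"ty":-0.124,"tz":0,"turn":0.04},{"tx":0.125,"ty":-0.155,"tz":0,"turn":0.044},{"tx":0.150,"ty":-0.186,"tz":0,"turn":0.044},{"tx":0.175,"ty":-0.217,"tz":0,"turn":0.044},{"tx":0.2,"ty":-0.247,"tz":0,"turn":0.044}]'
python3 -m handwheel '[{"tx":0.02,"ty":-0.025},{"tx":0.03,"ty":-0.043},{"tx":0.03,"ty":-0.043},{"tx":0.03,"ty":-0.043},{"tx":0.03,"ty":-0.043},{"tx":0.03,"ty":-0.043},{"tx":0.03,"ty":-0.043},{"tx":0.03,"ty":-0.043}]'
cat >> h.py <<'E'
from scipy.spatial.transform import Rotation as Ro
def wray(px,o):
    c=calibration("wrist");K=np.array(c["camera_matrix"]);T=np.array(c["tool_from_camera"])
    R=Ro.from_quat(o["eef_rot"]).as_matrix()
    return np.array(o["eef_pos"])+R@T[:3,3], R@T[:3,:3]@np.linalg.solve(K,[px[0],px[1],1])
E
python3 - <<'E'
from h import *
o=get_obs();print(o["t"],o["eef_pos"],o["eef_rot"],o["qpos"].round(3),o["contact_force"])
im=camera("wrist");cv2.imwrite("pics/w1.png",im)
for t in("thumb_knob","gate_hinge","catch_post","latch_bar"):
    r=mark_of("wrist",t)
    for q in r[:2]:
        p,d=wray(q["centre"][::-1],o);print(t,np.round(q["centre"],1),round(q["confidence"],2),(p+d*(195-p[2])/d[2]).round(1))
E
```

```text
t: 1.27
eef_pos: [346.8, 289.3, 302.7]
eef_rot: [0.103, 0.995, 0.001, 0.002]
contact_force: [0.3, 1.3, -0.2]
gripper_width: 60.3
grasp_force: 0.0
t: 1.93
eef_pos: [546.5, 41.6, 300.7]
eef_rot: [0.082, 0.997, 0.0, 0.0]
contact_force: [0.4, -0.3, 0.1]
gripper_width: 60.3
grasp_force: 0.0
1.9333 [546.5307908   41.57424782 300.7147874 ] [8.15820169e-02 9.96666580e-01 9.48890271e-05 3.06013123e-04] [-0.028  0.084  1.187  0.     1.87  -1.435] [ 0.42719366 -0.28911456  0.09608127]
thumb_knob [243.7 288.4] 0.61 [5.886e+02 4.000e-01 1.950e+02]
gate_hinge [287.8 465.5] 0.57 [669.3 176.7 195. ]
catch_post [286.3 210.1] 0.63 [623.5 -91.1 195. ]
latch_bar [270.  414.2] 0.66 [639.3 124.4 195. ]
latch_bar [290.2 461.1] 0.19 [671.5 172.  195. ]invalid input
```

View pics/w1.png

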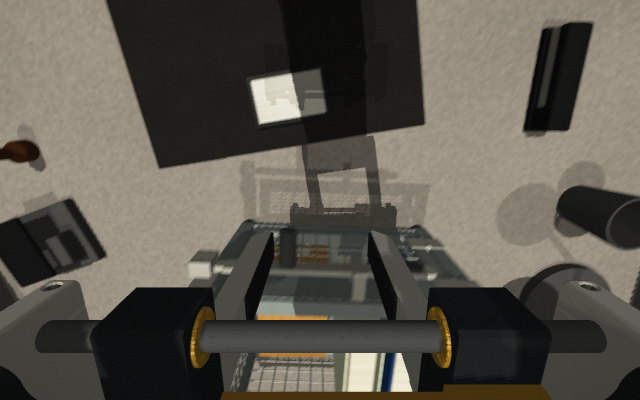

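Wrist picture: the knob is the dark peg at (288,245), between the fingers. One call was refused because rows need all keys. Moving above it and part of the way down.

```bash
python3 -m handwheel '[{"tx":0.02,"ty":-0.02,"tz":0,"turn":0},{"tx":0.038,"ty":-0.041,"tz":0,"turn":0},{"tx":0.038,"ty":-0.041,"tz":-0.02,"turn":0},{"tx":0.038,"ty":-0.041,"tz":-0.045,"turn":0},{"tx":0.038,"ty":-0.041,"tz":-0.07,"turn":0},{"tx":0.038,"ty":-0.041,"tz":-0.08,"turn":0},{"tx":0.038,"ty":-0.041,"tz":-0.08,"turn":0},{"tx":0.038,"ty":-0.041,"tz":-0.08,"turn":0}]'
python3 - <<'E'
from h import *
o=get_obs();print(o["t"],o["eef_pos"],o["contact_force"])
im=camera("wrist");cv2.imwrite("pics/w2.png",im)
for t in("thumb_knob","gate_hinge","catch_post"):
    r=mark_of("wrist",t)
    for q in r[:2]:
        p,d=wray(q["centre"][::-1],o);print(t,np.round(q["centre"],1),round(q["confidence"],2),(p+d*(195-p[2])/d[2]).round(1))
E
```

```text
t: 2.85
eef_pos: [583.2, 3.7, 221.3]
eef_rot: [0.08, 0.997, 0.0, 0.0]
contact_force: [-0.4, 0.1, 0.8]
gripper_width: 60.0
grasp_force: 0.0
2.85 [583.16311187   3.72646727 221.25660833] [-0.43239842  0.14128495  0.84604082]
thumb_knob [239.2 321. ] 0.91 [591.3   1.5 195. ]
gate_hinge [298.6 554.4] 0.71 [669.6 172.8 195. ]
gate_hinge [291.7 208.1] 0.45 [620.7 -91.4 195. ]
catch_post [289.9 207.8] 0.59 [619.1 -91.2 195. ]
```

View pics/w2.png

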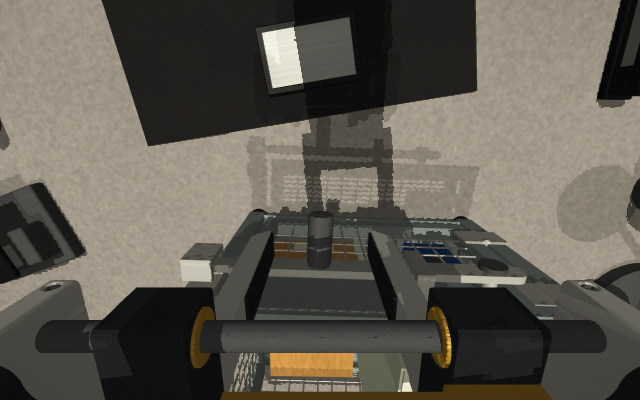

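The knob at (320,239) is centred and aligned between the fingers. Going down around it, then closing.

```bash
python3 -m handwheel '[{"tx":0.002,"ty":-0.001,"tz":-0.01,"turn":0},{"tx":0.002,"ty":-0.002,"tz":-0.02,"turn":0},{"tx":0.002,"ty":-0.002,"tz":-0.03,"turn":0},{"tx":0.002,"ty":-0.002,"tz":-0.04,"turn":0},{"tx":0.002,"ty":-0.002,"tz":-0.045,"turn":0},{"tx":0.002,"ty":-0.002,"tz":-0.045,"turn":0},{"tx":0.002,"ty":-0.002,"tz":-0.045,"turn":0},{"tx":0.002,"ty":-0.002,"tz":-0.045,"turn":0}]'
python3 -m handwheel '[{"tx":0,"ty":0,"tz":0,"turn":0},{"tx":0,"ty":0,"tz":0,"turn":0},{"tx":0,"ty":0,"tz":0,"turn":0},{"tx":0,"ty":0,"tz":0,"turn":0},{"tx":0,"ty":0,"tz":0,"turn":0},{"tx":0,"ty":0,"tz":0,"turn":0},{"tx":0,"ty":0,"tz":0,"turn":0},{"tx":0,"ty":0,"tz":0,"turn":0}]' 0.03 15
python3 -m handwheel '[{"tx":0,"ty":0,"tz":0,"turn":0},{"tx":0,"ty":0,"tz":0,"turn":0},{"tx":0,"ty":0,"tz":0,"turn":0},{"tx":0,"ty":0,"tz":0,"turn":0},{"tx":0,"ty":0,"tz":0,"turn":0},{"tx":0,"ty":0,"tz":0,"turn":0},{"tx":0,"ty":0,"tz":0,"turn":0},{"tx":0,"ty":0,"tz":0,"turn":0}]' 0.01 15
```

```text
t: 3.72
eef_pos: [585.8, 0.6, 175.9]
eef_rot: [0.081, 0.997, 0.0, 0.0]
contact_force: [-0.5, -0.6, -1.1]
gripper_width: 60.2
grasp_force: 0.0
t: 4.38
eef_pos: [585.6, 0.5, 175.5]
eef_rot: [0.081, 0.997, 0.0, 0.0]
contact_force: [0.1, 1.0, -0.5]
gripper_width: 30.1
grasp_force: 0.0
t: 5.05
eef_pos: [586.4, 2.5, 175.5]
eef_rot: [0.081, 0.997, 0.002, 0.001]
contact_force: [3.2, 4.2, -1.6]
gripper_width: 17.5
grasp_force: 15.0
```

The grip holds. Relieving the sideways offset, then starting to feel inward (cage +x ≈ (0.986, -0.162)).

```bash
python3 -m handwheel '[{"tx":0.0005,"ty":0.001,"tz":0,"turn":0},{"tx":0.0005,"ty":0.002,"tz":0,"turn":0},{"tx":0.0005,"ty":0.0025,"tz":0,"turn":0},{"tx":0.0005,"ty":0.0025,"tz":0,"turn":0},{"tx":0.0005,"ty":0.0025,"tz":0,"turn":0},{"tx":0.0005,"ty":0.0025,"tz":0,"turn":0},{"tx":0.0005,"ty":0.0025,"tz":0,"turn":0},{"tx":0.0005,"ty":0.0025,"tz":0,"turn":0}]' - 30
python3 -m handwheel '[{"tx":0.0002,"ty":0,"tz":0,"turn":0},{"tx":0.0004,"ty":0,"tz":0,"turn":0},{"tx":0.0006,"ty":0,"tz":0,"turn":0},{"tx":0.0008,"ty":0,"tz":0,"turn":0},{"tx":0.001,"ty":0,"tz":0,"turn":0},{"tx":0.001,"ty":0,"tz":0,"turn":0},{"tx":0.001,"ty":0,"tz":0,"turn":0},{"tx":0.001,"ty":0,"tz":0,"turn":0}]'
```

```text
t: 5.72
eef_pos: [586.1, 2.7, 175.5]
eef_rot: [0.082, 0.997, -0.0, -0.0]
contact_force: [1.2, -0.7, -0.9]
gripper_width: 17.1
grasp_force: 30.0
t: 6.38
eef_pos: [586.7, 2.4, 175.4]
eef_rot: [0.082, 0.997, -0.001, -0.0]
contact_force: [-1.2, -4.9, 0.7]
gripper_width: 17.2
grasp_force: 30.0
```

```bash
python3 -m handwheel '[{"tx":0.0002,"ty":-0.0002,"tz":0,"turn":0},{"tx":0.0004,"ty":-0.0005,"tz":0,"turn":0},{"tx":0.0006,"ty":-0.001,"tz":0,"turn":0},{"tx":0.0008,"ty":-0.0014,"tz":0,"turn":0},{"tx":0.001,"ty":-0.0014,"tz":0,"turn":0},{"tx":0.001,"ty":-0.0014,"tz":0,"turn":0},{"tx":0.001,"ty":-0.0014,"tz":0,"turn":0},{"tx":0.001,"ty":-0.0014,"tz":0,"turn":0}]'
python3 - <<'E'
from h import *
for i in range(3):
    o=get_obs();print(o["t"],o["eef_pos"].round(2),o["contact_force"].round(2),o["torque"].round(2));camera("wrist")
E
```

```text
t: 7.05
eef_pos: [588.1, 1.8, 175.5]
eef_rot: [0.081, 0.997, 0.0, 0.0]
contact_force: [-1.7, -2.3, -0.7]
gripper_width: 17.2
grasp_force: 29.9
7.05 [588.13   1.79 175.46] [-1.68 -2.34 -0.74] [-0.5   0.32 -0.01]
7.1 [588.11   1.79 175.48] [-1.51 -3.57  0.14] [-0.49  0.35 -0.02]
7.15 [588.13   1.78 175.48] [-2.19 -3.47  0.3 ] [-0.46  0.25 -0.06]
```

```bash
python3 -m handwheel '[{"tx":0.0002,"ty":-0.0002,"tz":0,"turn":0},{"tx":0.0004,"ty":-0.0005,"tz":0,"turn":0},{"tx":0.0006,"ty":-0.001,"tz":0,"turn":0},{"tx":0.0008,"ty":-0.0015,"tz":0,"turn":0},{"tx":0.001,"ty":-0.0015,"tz":0,"turn":0},{"tx":0.001,"ty":-0.0015,"tz":0,"turn":0},{"tx":0.001,"ty":-0.0015,"tz":0,"turn":0},{"tx":0.001,"ty":-0.0015,"tz":0,"turn":0}]'
cat > f.py <<'E'
from h import *
F=[];P=[]
for i in range(4):
    o=get_obs();F.append(o["contact_force"]);P.append(o["eef_pos"]);camera("wrist")
F=np.mean(F,0);P=np.mean(P,0);u=np.array([.986,-.162,0]);v=np.array([.162,.986,0])
print("t",o["t"],"Fcage x %.2f y %.2f z %.2f"%(F@u,F@v,F[2]),"pos x %.2f y %.2f z %.2f"%(P@u,P@v,P[2]))
E
python3 f.py
```

```text
t: 7.87
eef_pos: [589.4, 1.1, 175.5]
eef_rot: [0.081, 0.997, 0.001, 0.0]
contact_force: [0.2, 1.3, -1.3]
gripper_width: 17.3
grasp_force: 29.9
t 8.0167 Fcage x 0.26 y 3.04 z -1.24 pos x 580.96 y 96.55 z 175.47
```

```bash
python3 -m handwheel '[{"tx":0.0002,"ty":0.0002,"tz":0,"turn":0},{"tx":0.0004,"ty":0.0004,"tz":0,"turn":0},{"tx":0.0006,"ty":0.0005,"tz":0,"turn":0},{"tx":0.0008,"ty":0.0005,"tz":0,"turn":0},{"tx":0.001,"ty":0.0005,"tz":0,"turn":0},{"tx":0.001,"ty":0.0005,"tz":0,"turn":0},{"tx":0.001,"ty":0.0005,"tz":0,"turn":0},{"tx":0.001,"ty":0.0005,"tz":0,"turn":0}]'|grep -E "pos|force"; python3 f.py
python3 -m handwheel '[{"tx":0.0002,"ty":0,"tz":0,"turn":0},{"tx":0.0004,"ty":-0.0001,"tz":0,"turn":0},{"tx":0.0006,"ty":-0.0001,"tz":0,"turn":0},{"tx":0.0008,"ty":-0.0001,"tz":0,"turn":0},{"tx":0.0008,"ty":-0.0001,"tz":0,"turn":0},{"tx":0.0008,"ty":-0.0001,"tz":0,"turn":0},{"tx":0.0008,"ty":-0.0001,"tz":0,"turn":0},{"tx":0.0008,"ty":-0.0001,"tz":0,"turn":0}]'|grep -E "pos|force"; python3 f.py
```

```text
eef_pos: [590.1, 0.7, 175.5]
contact_force: [0.6, 4.2, -0.8]
grasp_force: 29.9
t 8.8833 Fcage x 0.32 y 4.48 z -1.19 pos x 581.72 y 96.30 z 175.48
eef_pos: [590.8, 0.4, 175.5]
contact_force: [0.4, 3.0, -1.1]
grasp_force: 29.9
t 9.75 Fcage x -0.51 y 2.80 z -1.44 pos x 582.48 y 96.10 z 175.49
```

```bash
python3 -m handwheel '[{"tx":0.0002,"ty":-0.0003,"tz":0,"turn":0.003},{"tx":0.0004,"ty":-0.0006,"tz":0,"turn":0.006},{"tx":0.0006,"ty":-0.0009,"tz":0,"turn":0.01},{"tx":0.0008,"ty":-0.0011,"tz":0,"turn":0.015},{"tx":0.0008,"ty":-0.0011,"tz":0,"turn":0.015},{"tx":0.0008,"ty":-0.0011,"tz":0,"turn":0.015},{"tx":0.0008,"ty":-0.0011,"tz":0,"turn":0.015},{"tx":0.0008,"ty":-0.0011,"tz":0,"turn":0.015}]'|grep -E "pos|force"; python3 f.py
python3 -m handwheel '[{"tx":0.0002,"ty":-0.0001,"tz":0,"turn":0.002},{"tx":0.0004,"ty":-0.0001,"tz":0,"turn":0.004},{"tx":0.0006,"ty":-0.0002,"tz":0,"turn":0.004},{"tx":0.0008,"ty":-0.0003,"tz":0,"turn":0.004},{"tx":0.0008,"ty":-0.0003,"tz":0,"turn":0.004},{"tx":0.0008,"ty":-0.0003,"tz":0,"turn":0.004},{"tx":0.0008,"ty":-0.0003,"tz":0,"turn":0.004},{"tx":0.0008,"ty":-0.0003,"tz":0,"turn":0.004}]'|grep -E "pos|force"; python3 f.py
```

```text
eef_pos: [592.1, -0.2, 175.6]
contact_force: [2.1, 4.2, -1.5]
grasp_force: 29.9
t 10.6167 Fcage x 1.23 y 4.74 z -1.45 pos x 583.85 y 95.72 z 175.57
eef_pos: [592.2, -0.3, 175.6]
contact_force: [-0.1, 5.4, -0.6]
grasp_force: 29.9
t 11.4833 Fcage x -1.07 y 5.06 z -0.98 pos x 583.93 y 95.68 z 175.56
```

```bash
sed -i 's/^print.*/&\nT=np.array([.917,-.398,0]);N=np.array([.398,.917,0]);print("tang F %.2f rad F %.2f pos %.2f %.2f"%(F@T,F@N,P@T,P@N), "yaw",(2*np.arctan2(*o["eef_rot"][:2])).round(4),"Mz",o["torque"][2].round(2))/' f.py
python3 -m handwheel '[{"tx":0.0003,"ty":0.0002,"tz":0,"turn":0},{"tx":0.0006,"ty":0.0004,"tz":0,"turn":0},{"tx":0.0009,"ty":0.0006,"tz":0,"turn":0},{"tx":0.0009,"ty":0.0006,"tz":0,"turn":0},{"tx":0.0009,"ty":0.0006,"tz":0,"turn":0},{"tx":0.0009,"ty":0.0006,"tz":0,"turn":0},{"tx":0.0009,"ty":0.0006,"tz":0,"turn":0},{"tx":0.0009,"ty":0.0006,"tz":0,"turn":0}]'|grep -E "pos|force"; python3 f.py
```

```text
eef_pos: [592.2, -0.2, 175.5]
contact_force: [-3.5, 3.9, 0.6]
grasp_force: 29.9
t 12.35 Fcage x -3.49 y 3.75 z 0.34 pos x 583.96 y 95.67 z 175.54
tang F -4.30 rad F 2.78 pos 543.16 235.45 yaw 0.144 Mz 0.05
```

The gate has stopped with force building, which is the back wall (bar travelled about 9 mm, tip load about 2.5 N). Easing off the pressure, then lifting.

```bash
python3 -m handwheel '[{"tx":-0.0005,"ty":0.0005,"tz":0,"turn":0},{"tx":-0.001,"ty":0.001,"tz":0,"turn":0},{"tx":-0.001,"ty":0.001,"tz":0,"turn":0},{"tx":-0.001,"ty":0.001,"tz":0,"turn":0},{"tx":-0.001,"ty":0.001,"tz":0,"turn":0},{"tx":-0.001,"ty":0.001,"tz":0,"turn":0},{"tx":-0.001,"ty":0.001,"tz":0,"turn":0},{"tx":-0.001,"ty":0.001,"tz":0,"turn":0}]'|grep -E "pos|force"; python3 f.py
```

```text
eef_pos: [592.2, -0.2, 175.5]
contact_force: [-3.2, -2.8, 0.2]
grasp_force: 29.9
t 13.2167 Fcage x -2.59 y -3.71 z 0.64 pos x 583.97 y 95.75 z 175.53
tang F -1.61 rad F -4.23 pos 543.15 235.53 yaw 0.1446 Mz -0.04
```

```bash
python3 -m handwheel '[{"tx":-0.0002,"ty":-0.0004,"tz":0.001,"turn":0},{"tx":-0.0002,"ty":-0.0004,"tz":0.002,"turn":0},{"tx":-0.0002,"ty":-0.0004,"tz":0.003,"turn":0},{"tx":-0.0002,"ty":-0.0004,"tz":0.004,"turn":0},{"tx":-0.0002,"ty":-0.0004,"tz":0.005,"turn":0},{"tx":-0.0002,"ty":-0.0004,"tz":0.006,"turn":0},{"tx":-0.0002,"ty":-0.0004,"tz":0.006,"turn":0},{"tx":-0.0002,"ty":-0.0004,"tz":0.006,"turn":0}]'|grep -E "pos|force"; python3 f.py
```

```text
eef_pos: [592.3, 0.0, 181.7]
contact_force: [-2.0, -4.1, -3.0]
grasp_force: 30.0
t 14.0833 Fcage x -0.97 y -4.75 z -2.53 pos x 583.97 y 95.96 z 181.70
tang F 0.22 rad F -4.85 pos 543.10 235.74 yaw 0.1441 Mz -0.16
```

```bash
python3 -m handwheel '[{"tx":0,"ty":0,"tz":0.002,"turn":0},{"tx":0,"ty":0,"tz":0.004,"turn":0},{"tx":0,"ty":0,"tz":0.006,"turn":0},{"tx":0,"ty":0,"tz":0.008,"turn":0},{"tx":0,"ty":0,"tz":0.010,"turn":0},{"tx":0,"ty":0,"tz":0.0115,"turn":0},{"tx":0,"ty":0,"tz":0.0115,"turn":0},{"tx":0,"ty":0,"tz":0.0115,"turn":0}]'|grep -E "pos|force"; python3 f.py
```

```text
eef_pos: [592.5, 0.9, 193.5]
contact_force: [-0.1, -2.0, -1.3]
grasp_force: 30.0
t 14.95 Fcage x 0.02 y -1.44 z -1.14 pos x 584.05 y 96.88 z 193.33
tang F 0.37 rad F -1.39 pos 542.96 236.64 yaw 0.1433 Mz -0.17
```

The bar is lifted 17.9 mm with no strain. Computing the arc for the swing.

```bash
cat > arc.py <<'E'
import numpy as np,sys
p=np.array([float(sys.argv[1]),float(sys.argv[2])]);C=np.array([float(sys.argv[3]),float(sys.argv[4])])
r=p-C
for i in range(1,9):
    f=float(sys.argv[5])*i;c,s=np.cos(f),np.sin(f)
    print("%.2f: %.1f %.1f"%(f,*(np.array([c*r[0]+s*r[1],-s*r[0]+c*r[1]])-r)))
E
python3 arc.py 592.5 .9 665 177 .02; python3 arc.py 592.5 .9 665 177 .04
```

```text
0.02: -3.5 1.5
0.04: -7.0 3.0
0.06: -10.4 4.7
0.08: -13.8 6.4
0.10: -17.2 8.1
0.12: -20.6 9.9
0.14: -23.9 11.8
0.16: -27.1 13.8
0.04: -7.0 3.0
0.08: -13.8 6.4
0.12: -20.6 9.9
0.16: -27.1 13.8
0.20: -33.5 17.9
0.24: -39.8 22.3
0.28: -45.8 26.9
0.32: -51.7 31.7
```

```bash
python3 -m handwheel '[{"tx":-0.0035,"ty":0.0015,"tz":0,"turn":-0.02},{"tx":-0.007,"ty":0.003,"tz":0,"turn":-0.04},{"tx":-0.0104,"ty":0.0047,"tz":0,"turn":-0.06},{"tx":-0.0138,"ty":0.0064,"tz":0,"turn":-0.08},{"tx":-0.0172,"ty":0.0081,"tz":0,"turn":-0.10},{"tx":-0.0206,"ty":0.01,"tz":0,"turn":-0.12},{"tx":-0.0239,"ty":0.0118,"tz":0,"turn":-0.14},{"tx":-0.0239,"ty":0.0118,"tz":0,"turn":-0.14}]'|grep -E "pos|force"; python3 f.py
```

```text
eef_pos: [568.1, 14.1, 193.2]
contact_force: [2.6, 4.6, -2.5]
grasp_force: 30.1
t 15.8167 Fcage x 2.73 y 4.57 z -2.63 pos x 558.01 y 105.89 z 193.15
tang F 1.53 rad F 5.10 pos 515.50 239.03 yaw 0.2835 Mz -0.2
```

```bash
python3 arc.py 568.1 14.1 665 178 .05
```

```text
0.05: -8.1 5.0
0.10: -15.9 10.5
0.15: -23.4 16.3
0.20: -30.6 22.5
0.25: -37.5 29.1
0.30: -44.1 36.0
0.35: -50.3 43.2
0.40: -56.2 50.7
```

```bash
python3 -m handwheel '[{"tx":-0.008,"ty":0.006,"tz":0,"turn":-0.05},{"tx":-0.016,"ty":0.0115,"tz":0,"turn":-0.10},{"tx":-0.0235,"ty":0.0175,"tz":0,"turn":-0.15},{"tx":-0.0307,"ty":0.0237,"tz":0,"turn":-0.20},{"tx":-0.0376,"ty":0.0303,"tz":0,"turn":-0.25},{"tx":-0.0442,"ty":0.0372,"tz":0,"turn":-0.30},{"tx":-0.0505,"ty":0.0445,"tz":0,"turn":-0.35},{"tx":-0.0505,"ty":0.0445,"tz":0,"turn":-0.35}]'|grep -E "pos|rot|force"
python3 - <<'E'
from h import *
print(get_obs()["eef_pos"],get_obs()["contact_force"])
E
```

```text
eef_pos: [519.1, 59.9, 193.7]
eef_rot: [0.312, 0.95, 0.003, 0.002]
contact_force: [8.4, 4.7, -4.0]
grasp_force: 30.2
[519.06049769  59.88290435 193.65557082] [ 8.37936486  4.70405099 -4.03521663]
```

```bash
python3 - <<'E'
import numpy as np
from scipy.optimize import least_squares as L
P=np.array([(592.5,.9),(568.1,14.1),(519.1,59.9)])
for r in(188,190,192):
    s=L(lambda c:np.hypot(*(P-c).T)-r,[665,177]);print(r,s.x,s.fun)
E
python3 arc.py 519.1 59.9 669 177 .05
```

```text
188 [669.83931751 172.22997816] [-0.02305607  0.0318556  -0.00966558]
190 [671.14429648 173.80797051] [-0.04713312  0.06515431 -0.01975408]
192 [672.44862012 175.38518964] [-0.0706816   0.09775355 -0.02961604]
0.05: -5.7 7.6
0.10: -10.9 15.6
0.15: -15.8 23.7
0.20: -20.3 32.1
0.25: -24.3 40.7
0.30: -27.9 49.5
0.35: -31.1 58.5
0.40: -33.8 67.6
```

```bash
python3 arc.py 519.1 59.9 670 174 .05; python3 arc.py 519.1 59.9 670 174 .1
```

```text
0.05: -5.5 7.7
0.10: -10.6 15.6
0.15: -15.4 23.8
0.20: -19.7 32.3
0.25: -23.5 40.9
0.30: -27.0 49.7
0.35: -30.0 58.7
0.40: -32.5 67.8
0.10: -10.6 15.6
0.20: -19.7 32.3
0.30: -27.0 49.7
0.40: -32.5 67.8
0.50: -36.2 86.3
0.60: -38.1 105.1
0.70: -38.0 124.0
0.80: -36.1 142.9
```

```bash
python3 -m handwheel '[{"tx":-0.0038,"ty":0.0093,"tz":0,"turn":-0.05},{"tx":-0.0087,"ty":0.0173,"tz":0,"turn":-0.10},{"tx":-0.0135,"ty":0.0255,"tz":0,"turn":-0.15},{"tx":-0.0178,"ty":0.034,"tz":0,"turn":-0.20},{"tx":-0.0216,"ty":0.0426,"tz":0,"turn":-0.25},{"tx":-0.025,"ty":0.0514,"tz":0,"turn":-0.30},{"tx":-0.028,"ty":0.0604,"tz":0,"turn":-0.35},{"tx":-0.0305,"ty":0.0695,"tz":0,"turn":-0.40}]'|grep -E "pos|rot|force"; python3 f.py
```

```text
eef_pos: [487.0, 125.9, 193.2]
eef_rot: [0.496, 0.868, -0.0, 0.001]
contact_force: [3.3, -0.9, -2.1]
grasp_force: 30.0
t 17.35 Fcage x 2.21 y 0.83 z -2.27 pos x 459.51 y 203.78 z 193.23
tang F 1.94 rad F 1.35 pos 396.02 309.94 yaw 1.0323 Mz -0.11
```

```bash
python3 arc.py 487 126.5 670 174 .075
```

```text
0.07: -3.0 13.8
0.15: -5.0 27.9
0.22: -6.0 42.0
0.30: -5.9 56.2
0.38: -4.7 70.3
0.45: -2.4 84.3
0.53: 0.8 98.1
0.60: 5.1 111.6
```

```bash
python3 -m handwheel '[{"tx":-0.003,"ty":0.0138,"tz":0,"turn":-0.075},{"tx":-0.005,"ty":0.0279,"tz":0,"turn":-0.15},{"tx":-0.006,"ty":0.042,"tz":0,"turn":-0.225},{"tx":-0.0059,"ty":0.0562,"tz":0,"turn":-0.30},{"tx":-0.0047,"ty":0.0703,"tz":0,"turn":-0.375},{"tx":-0.0024,"ty":0.0843,"tz":0,"turn":-0.45},{"tx":0.0008,"ty":0.0981,"tz":0,"turn":-0.525},{"tx":0.0051,"ty":0.1116,"tz":0,"turn":-0.60}]'|grep -E "pos|rot|force"; python3 f.py
```

```text
eef_pos: [491.4, 237.2, 192.8]
eef_rot: [0.73, 0.683, -0.002, -0.0]
contact_force: [-0.9, -2.0, -2.4]
grasp_force: 30.0
t 18.2167 Fcage x -1.14 y 0.00 z -1.36 pos x 446.34 y 314.70 z 192.70
tang F -1.11 rad F -0.28 pos 356.15 414.33 yaw 1.6309 Mz -0.04
```

Gate is at about 1.46 rad. Letting the bar down, opening the fingers, then rising.

```bash
python3 -m handwheel '[{"tx":0,"ty":0,"tz":-0.003,"turn":0},{"tx":0,"ty":0,"tz":-0.006,"turn":0},{"tx":-0.0005,"ty":0,"tz":-0.009,"turn":0},{"tx":-0.0005,"ty":0,"tz":-0.012,"turn":0},{"tx":-0.001,"ty":0,"tz":-0.015,"turn":0},{"tx":-0.001,"ty":0,"tz":-0.0175,"turn":0},{"tx":-0.001,"ty":0,"tz":-0.0175,"turn":0},{"tx":-0.001,"ty":0,"tz":-0.0175,"turn":0}]'|grep -E "pos|rot|force"; python3 f.py
python3 -m handwheel '[{"tx":0,"ty":0,"tz":0,"turn":0},{"tx":0,"ty":0,"tz":0,"turn":0},{"tx":0,"ty":0,"tz":0,"turn":0},{"tx":0,"ty":0,"tz":0,"turn":0},{"tx":0,"ty":0,"tz":0,"turn":0},{"tx":0,"ty":0,"tz":0,"turn":0},{"tx":0,"ty":0,"tz":0,"turn":0},{"tx":0,"ty":0,"tz":0,"turn":0}]' 0.055 30 | grep -E "pos|force|width"
```

```text
eef_pos: [490.5, 237.2, 175.5]
eef_rot: [0.729, 0.685, -0.001, -0.0]
contact_force: [-5.8, 0.7, 1.3]
grasp_force: 30.0
t 19.0833 Fcage x -5.46 y -0.08 z 1.35 pos x 445.16 y 313.35 z 175.45
tang F -5.28 rad F -1.41 pos 355.34 412.73 yaw 1.6336 Mz -0.07
eef_pos: [491.5, 237.7, 175.5]
contact_force: [-0.4, -0.3, -0.2]
gripper_width: 55.0
grasp_force: 0.0
```

```bash
python3 -m handwheel '[{"tx":0,"ty":0,"tz":0.01,"turn":0},{"tx":0,"ty":0,"tz":0.03,"turn":0},{"tx":0,"ty":0,"tz":0.05,"turn":0},{"tx":0,"ty":0,"tz":0.08,"turn":0},{"tx":-0.02,"ty":0,"tz":0.11,"turn":0},{"tx":-0.04,"ty":0,"tz":0.13,"turn":0},{"tx":-0.07,"ty":0,"tz":0.14,"turn":0},{"tx":-0.1,"ty":0,"tz":0.14,"turn":0}]' | grep -E "pos|force"
python3 - <<'E'
from h import *
im=camera("top");cv2.imwrite("pics/top2.png",cv2.resize(im[100:320,180:480],(780,572),interpolation=cv2.INTER_CUBIC))
for t in("thumb_knob","latch_bar"):
    for q in mark_of("top",t)[:2]: print(t,round(q["confidence"],2),onz("top",q["centre"][::-1],195).round(1))
E
```

```text
eef_pos: [391.6, 238.1, 319.7]
contact_force: [-0.4, 0.7, 0.6]
grasp_force: 0.0
thumb_knob 0.7 [668.1 182.4 195. ]
thumb_knob 0.57 [654.8  60.1 195. ]
latch_bar 0.64 [610.5 204.4 195. ]
```

View pics/top2.png

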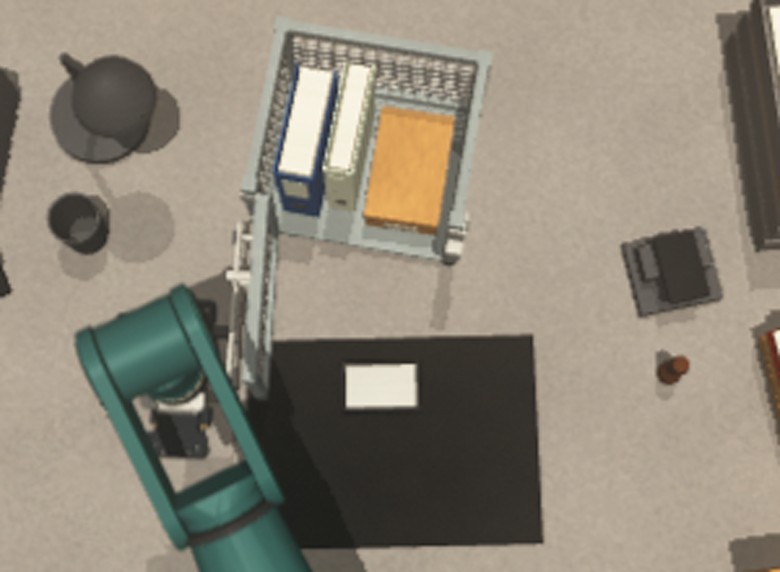

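The top view shows the gate edge running from (262,195) to (258,395), roughly square to the cage front. The files and desk things are in place and the gripper is clear, so I'm handing in.

```bash
python3 -c "
from bench import *
print(finish_job())"
```

```text
the job is handed in; nothing more can be done
None
```

The job is handed in, with no verdict shown: I lifted the bar clear after feeling the catch's back wall at an estimated 2.5 N, swung the gate to about 1.46 rad, let the bar down and released it; the last top view showed the files and desk things in place.

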